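# Pack the stapler under the organiser's cantilever tray and lock it with the click-stop cap

## Task

Swing the wooden organiser's top tray up and over by its red cap until it rests open, stand the steel stapler on its base in the compartment underneath without dropping it in, and lower the tray shut again. Then lock the tray: turn the red cap clockwise (seen from above) until its ratchet gives, so that the white bar on the cap has clearly slipped ahead of the white tab on its collar (an eighth of a turn is right), stop before a quarter turn of slip and let go. Leave the other things on the table where they are.

Things in the scene. Friction and masses are not known exactly. Their poses are not given: they have to be found in the camera images.
- box: Open light wooden organiser box, fixed to the table: 180 mm along its own x, 140 mm along its own y, walls 60 mm tall, 6 mm thick, inner floor 6 mm up; origin at the centre of its underside. On it lies a shallow tray of the same outline, 62 to 84 mm high when shut, on two pairs of parallel steel links, so it always stays level. It swings up and over towards the box's own +y.
- tray_mid (a point): Centre of the tray's underside; 62 mm above the box's origin when shut. Swing angle t runs from 0 (shut) to 2.27 rad (open). Every point of tray, collar and cap then shifts, in the box's frame, by y = 100 - 110 cos(0.435 + t) mm, z = 110 sin(0.435 + t) - 46.5 mm: up 64 mm at mid swing, and 200 mm along +y at its old height when open.
- link_pivot (a point): Middle of the axis (the box's own x) of one link pair, 25.5 mm above and 35 mm along +y from the box's origin. Links 110 mm long. Past mid swing the tray sinks onto its open stop by itself, before mid swing it sinks shut; the hinge is damped (0.35 N m s/rad, soft-close). Tray with cap weighs about 0.45 kg.
- cap_mid (a point): Centre of the red ribbed cap, the tray's handle: round, upright, 44 mm diameter, 34 mm tall, on the tray's middle; point on its axis at mid height, 107 mm above the table and over the box's origin when shut. Tray walls and contents lie lower than its underside: fingers may come at any yaw. It does not tilt, sink or come off.
- cap_top (a point): Centre of the cap's top face. Clockwise (from above) the cap turns its collar against 0.06 N m until the collar meets a hard stop after 2 to 3 rad (differs each time, not visible). Turned on, the cap winds up a spring (1.2 N m/rad, 0.27 rad) and then its ratchet slips at a steady 0.32 N m while the collar stands still. Anticlockwise it takes the collar back.
- cap_mark (a point): Point at the outer end of the white bar on the cap's top face, 18 mm from the axis. At the start it is exactly over the collar's white tab; its angle clockwise ahead of the tab is the slip of the ratchet plus the spring's wind-up. On letting go the cap springs back by the wind-up (0.27 rad after slipping) and the slip remains.
- collar: Black collar disc under the cap, 54 mm diameter, 3.5 mm thick, origin on the cap's axis at its underside, 86 mm above the table when shut. Its own x axis points along its white tab, which sticks out to 37 mm from the axis; z up.
- collar_tab (a point): Outer end of the collar's white tab, 37 mm from the axis, level with the collar's middle; it turns with the collar and shows how far that has been screwed in.
- stapler: Steel stapler, loose, 98 mm along its own x, 28 mm wide along its own y, 40 mm tall, about 0.16 kg; origin at the centre of its base, z up. The top arm is 24 mm wide between heights 26 and 40 mm and is the place to grip.
- pen_cup: Bystander: white ceramic pen cup, 76 mm across, 95 mm tall, pens to 175 mm; origin at the centre of its underside.
- punch: Bystander: blue and black hole punch, 115 x 100 mm, 57 mm tall; origin at the centre of its underside.
- notes: Bystander: yellow block of sticky notes, 76 x 76 x 30 mm; origin at the centre of its underside.
- eraser: Bystander: white eraser, 55 x 22 x 14 mm; origin at the centre of its underside.
- mug: Bystander: blue mug, 82 mm across, 90 mm tall; origin at the centre of its underside.
Things that resemble listed ones, but are neither listed nor needed, are in the scene too. Leave any orange or yellow look-alike of the stapler alone.

How it is judged (in metres and radians):
On the way, in this order (a step that is already met when the one before it is completed fails the run):
1. the tray is swung over and rests open (y of cap_mid in the frame of box above 0.185 m), for 0.2 s.
2. the stapler stands on its base in the compartment, let go (x of stapler in the frame of box between -0.08 and 0.08 m and y of stapler in the frame of box between -0.062 and 0.062 m and z of stapler in the frame of box below 0.02 m and angle between stapler's own z axis and vertical below 0.3 rad and contact force between the fingers and stapler below 0.3 N and linear speed of stapler below 0.05 m/s), for 0.2 s.
3. the tray is down again over the stapler (x of stapler in the frame of box between -0.08 and 0.08 m and y of stapler in the frame of box between -0.062 and 0.062 m and z of stapler in the frame of box below 0.02 m and angle between stapler's own z axis and vertical below 0.3 rad and y of cap_mid in the frame of box between -0.006 and 0.006 m and z of cap_mid in the frame of box below 0.113 m), for 0.2 s.
4. the collar is home and the ratchet has slipped: the cap's bar is ahead of the collar's tab (y of cap_mid in the frame of box between -0.006 and 0.006 m and z of cap_mid in the frame of box below 0.113 m and y of cap_mark in the frame of collar below -0.007 m and x of cap_mark in the frame of collar above 0 m and distance of collar_tab from where it was at the start of the episode above 0.058 m), for 0.2 s.
At the end, for the whole second after the job is handed in: The stapler stands at rest on its base (tilt under 0.3 rad) in the compartment, the tray is shut (within 6 mm), and the cap's white bar stands about 23 to 90 degrees clockwise ahead of the collar's tab, which itself has been turned at least 1.8 rad from its start (2 to 3 rad is home) (all of step 4 and x of stapler in the frame of box between -0.08 and 0.08 m and y of stapler in the frame of box between -0.062 and 0.062 m and z of stapler in the frame of box below 0.02 m and angle between stapler's own z axis and vertical below 0.3 rad and linear speed of stapler below 0.03 m/s); the robot touches nothing.
It fails at once if the ratchet is forced on past a quarter turn of slip (over about 115 degrees with the cap wound up) (x of cap_mark in the frame of collar below -0.008 m).
It fails at once if the stapler is dropped into the compartment (faster than 0.8 m/s inside it) (x of stapler in the frame of box between -0.08 and 0.08 m and y of stapler in the frame of box between -0.062 and 0.062 m and z of stapler in the frame of box below 0.05 m and linear speed of stapler above 0.8 m/s).
It fails at once if a bystander is pushed more than 40 mm or tipped over ((distance of pen_cup from where it was at the start of the episode above 0.04 m or angle between pen_cup's own z axis and vertical above 0.5 rad) or (distance of punch from where it was at the start of the episode above 0.04 m or angle between punch's own z axis and vertical above 0.5 rad) or (distance of notes from where it was at the start of the episode above 0.04 m or angle between notes's own z axis and vertical above 0.5 rad) or (distance of eraser from where it was at the start of the episode above 0.04 m or angle between eraser's own z axis and vertical above 0.5 rad) or (distance of mug from where it was at the start of the episode above 0.04 m or angle between mug's own z axis and vertical above 0.5 rad)).
It also fails if it takes over 72 s, if anything falls off the work surface, if the arm or the gripper's body presses on something with over 40 N, if the wrist force passes 120 N, or if a joint passes its speed limit or range.

## Robot

A 7-joint arm with a two-finger parallel gripper is mounted at the origin on the work surface. World frame = base frame: x ahead of the robot, y to its left, z up, the work surface at z = 0. Lengths are in mm, angles in rad, forces in N, time in s.
With the tool pointing down it reaches from about 400 to 875 mm from the base axis. Payload 19.3 kg.
Tool frame: the origin (TCP) lies midway between the tips of the shut fingers; the grasp point (between the pads) lies 19 mm behind it; y points along the fingers, x is the direction in which the jaws open and shut, and the axes are right-handed (so a half turn about y gives the same grasp; the last joint's range is limited). The gripper opens to 85 mm and grips with 20 to 120 N. Pads are 22 mm wide; open, the fingers measure 114 mm over their backs; the gripper's body (76 mm by 85 mm) begins 54 mm behind the grasp point. The pads swing forward as they close: fully open they stand 13 mm farther back than shut.
Start: joints at [-1.412, 0.521, -0.036, 1.599, 0.021, 1.021, -0.113], TCP at [141.775, 608.699, 231.291] pointing down, gripper open.
Joint ranges: [-2.91, 2.91], [-0.3, 2.13], [-1.5, 1.42], [0.17, 2.43], [-1.26, 4.41], [0.16, 1.93], [-2.52, 2.52]. Speed limits (rad/s): [1.89, 1.89, 2.39, 2.39, 3.01, 3.01, 3.01].

## Interface

Orientations are given as a rotation vector (axis times angle).
In Python, from workcell import manip gives the robot as it stands.
- The arm moves only by the tool send_rows, never from a script. Its argument "series" is a list of rows, each a list of 5 numbers: the finger opening in m, from 0 to 0.0854, then the shift along the tool's x, y, z in m, then the turn about the tool's y in degrees. In form: [[claw, x, y, z, yaw], ...]. A call has exactly 10 rows; each row is the pose to reach, as a shift and turn from the pose commanded when the call began, along the tool's axes at that moment; what a row does not reach only later rows make up. A row lasts 1/8 s, in which the tool goes at most 62.5 mm and 10.7 degrees, less where a joint would pass 70% of its speed; a pose out of reach is approached as far as the arm can. A call with a gripper value outside its range is refused whole. The fingers move at their own pace and stop on an object; the grip force is fixed at half the most. Time passes only in rows, so rows that repeat a pose let the fingers close, or fill a call up. It gives the time, the measured TCP pose, the force and the opening at its end, in the units of the state.
- manip.get_obs(): the state, without advancing time (a new reading comes with each control period).
- manip.snapshot(name): name is "scene" or "top"; returns a dict with "frame" (420x560x3 uint8, red, green, blue), "K" (3x3 intrinsics, pixels), "D" ([k1, k2, p1, p2, k3] as OpenCV has them; the pictures are not rectified), "R" (3x3) and "t" (3): a world point X has camera coordinates R X + t. Camera axes: x right, y down, z forward; pixel columns grow to the right and rows downward; lengths in mm; the calibration is good to about 2 mm. A picture is of the moment at which its call begins. There is no depth.
- manip.sign_off(): hands the job in, once; it reports no verdict.
Trained networks look in the newest picture that a camera, given by its name, has taken for a name from the list of things; names that differ only in an ending like _2 or _b are one class to them, and where a whole thing is asked for, a point or a joint stands for the part that bears it (a point fixed in the world has none). Each returns a list of dicts, best first, with "p" (0 to 1); they miss things now and then, are a little off and sometimes report something else, mostly with a low value. They report only what shows in the picture. A call takes as long as a camera call. They do not tell look-alikes from the thing itself.
- manip.boxes_of(query, camera): "extent" ([centre column, centre row, width, height] in pixels, round what is visible of it).
- manip.masks_of(query, camera): "pixels" (420x560 bool, what is visible of it) and "extent" ([centre column, centre row, width, height] in pixels, round what is visible of it).
- manip.landmark_of(query, camera): "uv" ([column, row] in pixels: a listed point, or the origin of a listed thing).
The state is a dict: "t": time; "joint_pos": joint angles; "dq": joint speeds; "tau": joint torques, N m; "ee_pos": TCP position; "orientation": TCP orientation; "wrist_force": force on the tool from outside, world axes, zero at the start; "moment": the same for the moment, N m; "gripper_width": opening from 0.0 (shut) to 1.0 (fully open).
Only numpy, scipy, OpenCV 4.12 (cv2) and the standard library are available. Lean on these libraries where they do the work, as an engineer would, in place of code of your own. Each camera call takes 0.05 s, during which the arm holds its last target.

## Working session

There is one attempt and no reset: what is moved stays moved. The work goes in short steps, Python scripts to look and compute and a tool call to move; the robot and the scene stay as the last step left them, time stands still between calls to the robot, and variables do not carry over. Pictures are saved under pics/ and viewed, and the job is handed in when it is done.

Besides the shell and the picture viewer there is one more tool, called after "Emit:" as name([rows], argument=value, ...), one row to a line, values as JSON. send_rows: Moves the arm, as the interface text tells. Its arguments: {"type":"object","properties":{"series":{"type":"array","items":{"type":"array","items":{"type":"number"}}}},"required":["series"]}

```bash
mkdir -p pics; ls; python3 - <<'E'
from workcell import manip
import cv2
o=manip.get_obs()
print({k:(v if not hasattr(v,'tolist') else v.tolist()) for k,v in o.items()})
for n in ("scene","top"):
    s=manip.snapshot(n)
    cv2.imwrite(f"pics/{n}0.png",s["frame"][:,:,::-1])
    print(n,s["K"],s["D"],s["R"],s["t"])
    for q in ("box","cap_top","cap_mid","cap_mark","collar_tab","collar","stapler","pen_cup","punch","notes","eraser","mug"):
        print(q,[(round(d["p"],2),[round(float(x)) for x in d["uv"]]) for d in manip.landmark_of(q,n)])
E
```

```text
pics
{'t': 0.0, 'joint_pos': [-1.412178861354282, 0.5219860717130438, -0.03632144992170878, 1.5999749305413, 0.02120834007989007, 1.021068274714241, -0.11281033147784734], 'dq': [7.353630882230574e-06, -0.00017882682173284929, 0.0008907577834482251, 0.001649521482350535, -0.0007186268457273575, 0.00037527809646989733, 0.001383325061590056], 'tau': [-0.0005897951268707402, -92.71051168441772, 1.979469582438469, -36.99315547943115, 0.017881016246974468, 0.00802250811830163, 4.648049753086525e-05], 'ee_pos': [141.73517260071148, 608.3990158848163, 230.75504453452203], 'orientation': [-1.3095289965103802, -1.0384490094319552, 1.039734519503106], 'wrist_force': [-0.2081614142018026, 0.4782235746157682, 0.4495236741769438], 'moment': [-0.016842034909380816, 0.029803192465123494, -0.011940322878924452], 'gripper_width': 1.0002694727623662}
scene [[412.10801964   0.         280.12146767]
 [  0.         412.10801964 209.71542993]
 [  0.           0.           1.        ]] [-0.12683382  0.          0.          0.          0.        ] [[-0.70329461  0.71067976 -0.01763441]
 [ 0.47977975  0.4561
[... 651 characters left out ...]
      0.          0.          0.        ] [[ 0.00682264 -0.99995003  0.00730652]
 [-0.98600041 -0.00794445 -0.1665535 ]
 [ 0.16660323 -0.0060679  -0.98600535]] [   2.7096094   551.40507725 1620.63576101]
box [(0.74, [316, 205]), (0.15, [418, 248])]
cap_top [(0.75, [326, 203]), (0.59, [318, 201])]
cap_mid [(0.63, [322, 202])]
cap_mark [(0.7, [325, 204])]
collar_tab [(0.64, [334, 204]), (0.51, [418, 245])]
collar [(0.48, [319, 202])]
stapler [(0.54, [215, 282]), (0.53, [173, 280]), (0.34, [311, 202]), (0.22, [176, 164])]
pen_cup [(0.71, [174, 164]), (0.59, [418, 248])]
punch [(0.66, [418, 247]), (0.64, [410, 182])]
notes [(0.76, [117, 245])]
eraser [(0.49, [214, 152])]
mug [(0.79, [419, 247])]
```

View pics/scene0.png

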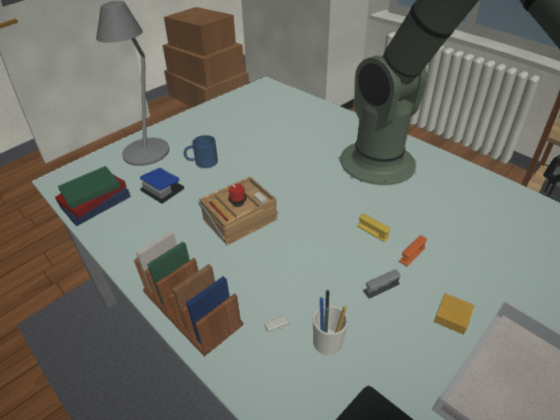

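View pics/top0.png

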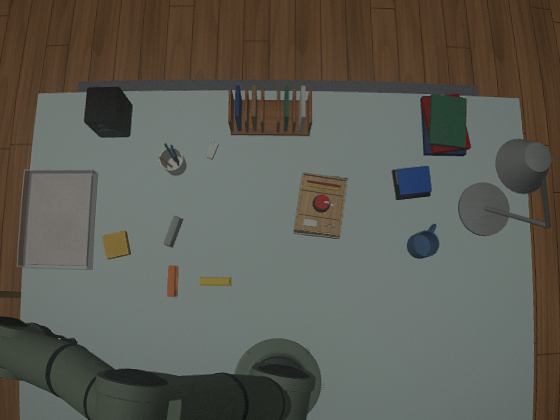

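```bash
python3 - <<'E'
import cv2,numpy as np
a=cv2.imread("pics/top0.png");b=cv2.imread("pics/scene0.png")
A=cv2.resize(a[160:250,270:370],None,fx=6,fy=6,interpolation=cv2.INTER_CUBIC)
B=cv2.resize(b[170:250,190:290],None,fx=6,fy=6,interpolation=cv2.INTER_CUBIC)
cv2.imwrite("pics/boxtop.png",cv2.convertScaleAbs(A,alpha=1.8));cv2.imwrite("pics/boxscene.png",cv2.convertScaleAbs(B,alpha=1.5))
A=cv2.resize(a[205:260,140:215],None,fx=5,fy=5,interpolation=cv2.INTER_CUBIC)
B=cv2.resize(b[255:310,345:420],None,fx=5,fy=5,interpolation=cv2.INTER_CUBIC)
cv2.imwrite("pics/stap.png",cv2.convertScaleAbs(np.hstack([A,B]),alpha=1.8))
E
```

```text
(no output)
```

View pics/boxtop.png

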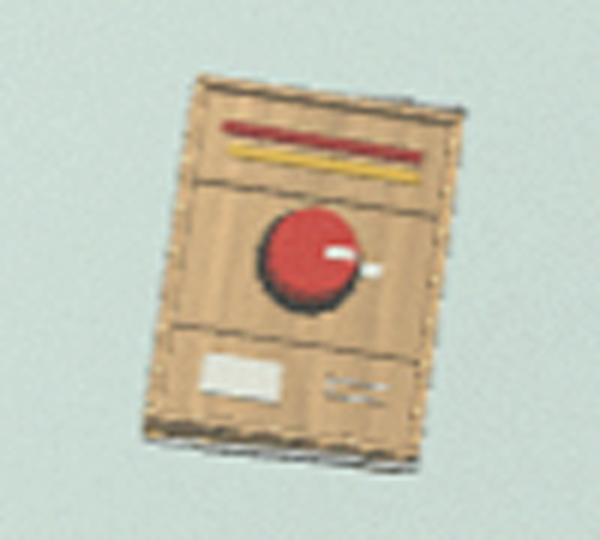

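View pics/boxscene.png

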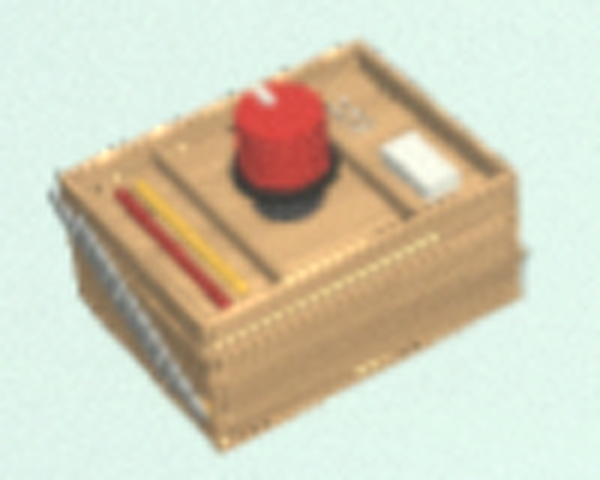

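View pics/stap.png

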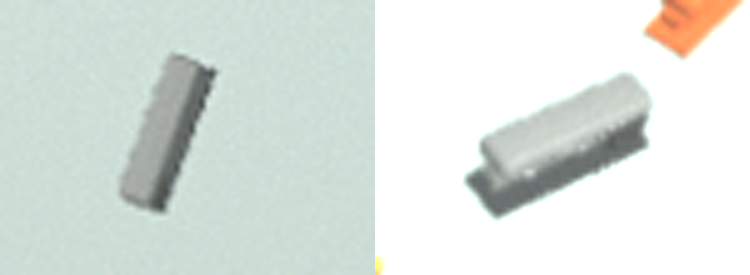

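```bash
cat > h.py <<'E'
from workcell import manip
import cv2,numpy as np
from scipy.optimize import minimize,least_squares
from scipy.spatial.transform import Rotation as Ro
def proj(P,s):
    P=np.asarray(P,float).reshape(-1,3)
    return cv2.projectPoints(P,cv2.Rodrigues(s["R"])[0],s["t"],s["K"],np.asarray(s["D"],float))[0].reshape(-1,2)
def ray(uv,s):
    n=cv2.undistortPoints(np.array([[uv]],float),s["K"],np.asarray(s["D"],float))[0,0]
    d=s["R"].T@np.array([n[0],n[1],1]); c=-s["R"].T@s["t"]
    return c,d
def onz(uv,s,z):
    c,d=ray(uv,s); return c+d*(z-c[2])/d[2]
def tri(uvs,ss):
    A=np.zeros((3,3));b=np.zeros(3)
    for uv,s in zip(uvs,ss):
        c,d=ray(uv,s);d/=np.linalg.norm(d);M=np.eye(3)-np.outer(d,d);A+=M;b+=M@c
    return np.linalg.solve(A,b)
def pose(p,L):
    x,y,a=p;c,s=np.cos(a),np.sin(a);L=np.asarray(L,float)
    return np.c_[x+c*L[:,0]-s*L[:,1],y+s*L[:,0]+c*L[:,1],L[:,2]]
E
python3 - <<'E'
from h import *
S={n:manip.snapshot(n) for n in("scene","top")}
for n in S:print(n,"cam",-S[n]["R"].T@S[n]["t"])
f=lambda p,o,k:((np.array(p)+.5)/k-.5+np.array(o))
T=[f(p,(270,160),6) for p in[(200,75),(463,108)]]
C=[f(p,(190,170),6) for p in[(207,330),(60,178),(517,175),(360,42)]]
L=np.array([[90,70,84],[90,-70,84],[-90,70,84],[-90,-70,84]])
def r(p):
    P=pose(p,L)
    return np.r_[(proj(P[:2],S["top"])-T).ravel(),(proj(P,S["scene"])-C).ravel()]
q=least_squares(r,[500,-100,-.14]);print("box",q.x,r(q.x).round(1))
P=pose(q.x,[[0,0,124],[0,0,0]])
print("cap top proj",proj(P,S["top"])[0],proj(P,S["scene"])[0])
for n,L2 in(("scene",0),("top",0)):
  for w in("stapler","box","tray_mid"):
    print(n,w,[(round(m["p"],2),[round(float(x),1) for x in m["extent"]]) for m in manip.masks_of(w,n)])
# stapler by colour
a=cv2.imread("pics/top0.png");b=cv2.imread("pics/scene0.png")
E
```

```text
scene cam [1110.29087091  624.03931586  857.57413326]
top cam [ 273.66399757   16.92393316 1689.77417662]
box [ 5.49136649e+02 -1.27922484e+02 -1.43288741e-01] [-1.2 -0.3 -0.3  1.  -0.7  0.  -0.7 -0.4  0.2 -0.3 -0.2 -0.6]
cap top proj [321.37925673 201.30674242] [236.01       187.97944582]
scene stapler [(0.86, [379.2, 282.6, 39.7, 26.5]), (0.77, [412.8, 251.1, 30.6, 27.6]), (0.7, [373.8, 227.4, 31.3, 29.6])]
scene box [(0.72, [238.6, 211.4, 73.1, 70.3])]
scene tray_mid [(0.81, [238.2, 201.7, 76.3, 56.4])]
top stapler [(0.91, [173.5, 280.9, 10.6, 31.5]), (0.82, [174.1, 232.8, 16.7, 29.5])]
top box [(0.9, [320.9, 204.0, 54.8, 69.2]), (0.44, [171.7, 161.7, 26.2, 30.5])]
top tray_mid [(0.95, [321.0, 205.2, 50.7, 64.4])]
```

```bash
python3 - <<'E'
from h import *
S={n:manip.snapshot(n) for n in("scene","top")}
M={}
for n,c in(("scene",(380,283)),("top",(174,232))):
    ms=[m for m in manip.masks_of("stapler",n) if abs(m["extent"][0]-c[0])<12 and abs(m["extent"][1]-c[1])<12]
    M[n]=ms[0]["pixels"] if ms else None
    print(n, len(ms))
base=[[x,y,z] for x in(-49,49) for y in(-14,14) for z in(0,10)]
arm=[[x,y,z] for x in(-49,49) for y in(-12,12) for z in(26,40)]
def sil(p,n):
    im=np.zeros((420*4,560*4),np.uint8)
    for L in(base,arm):
        h=cv2.convexHull(((proj(pose(p,L),S[n])+.5)*4-.5).round().astype(np.int32)); cv2.fillConvexPoly(im,h,255)
    return cv2.resize(im,(560,420),interpolation=cv2.INTER_AREA)/255.
def cost(p):
    c=0
    for n in M:
        if M[n] is None: continue
        a=sil(p,n);m=M[n].astype(float); c+=1-np.minimum(a,m).sum()/np.maximum(a,m).sum()
    return c
g=onz((174,231),S["top"],20);print(g)
best=None
for a in(-.5,-.3,-.1,.1):
    r=minimize(cost,[g[0],g[1],a],method="Nelder-Mead",options=dict(initial_simplex=[[g[0],g[1],a],[g[0]+10,g[1],a],[g[0],g[1]+10,a],[g[0],g[1],a+.2]]))
    print(r.x,r.fun)
    if best is None or r.fun<best.fun:best=r
p=best.x
out=[]
for n,(u,v) in(("top",(140,205)),("scene",(345,255))):
    im=cv2.resize(S[n]["frame"][v:v+55,u:u+75,::-1],None,fx=5,fy=5,interpolation=cv2.INTER_CUBIC);im=cv2.convertScaleAbs(im,alpha=1.6)
    for L,col in((base,(0,0,255)),(arm,(255,0,0))):
        h=cv2.convexHull(((proj(pose(p,L),S[n])-(u,v)+.5)*5-.5).round().astype(np.int32));cv2.polylines(im,[h],True,col,1)
    out.append(im)
cv2.imwrite("pics/stapfit.png",np.hstack(out))
E
```

```text
scene 1
top 1
[468.26391902 329.1857364   20.        ]
[ 4.67216888e+02  3.35013822e+02 -2.96649109e-01] 0.21563400775814967
[ 4.67168240e+02  3.35288490e+02 -2.99403477e-01] 0.2119249261655919
[ 4.67058129e+02  3.35291119e+02 -2.80910591e-01] 0.2139061531943035
[ 4.67390051e+02  3.35643645e+02 -2.90421091e-01] 0.20551240316430575
```

View pics/stapfit.png

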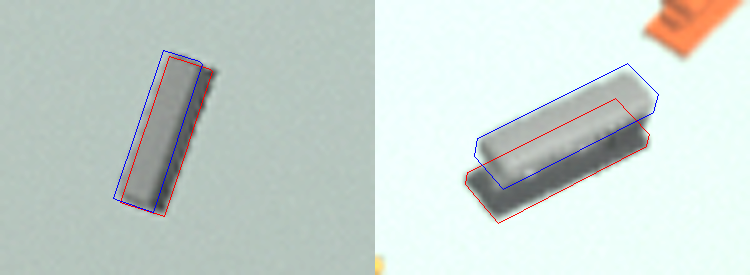

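```bash
cat >> h.py <<'E'
BOX=np.array([549.1,-127.9,-.143]); ST=np.array([467.3,334.,-.29])
def tool():
    o=manip.get_obs();return np.array(o["ee_pos"]),Ro.from_rotvec(o["orientation"]).as_matrix(),o
def rel(target,yaw_x,what=""):
    """shift in tool axes to world target; yaw_x: desired world angle of tool x (mod pi)"""
    p,R,o=tool(); d=R.T@(np.array(target)-p)/1000
    cur=np.arctan2(R[1,0],R[0,0]); dy=(yaw_x-cur+np.pi/2)%np.pi-np.pi/2
    # turn about tool y (down): + turns clockwise from above
    print(what,"shift",d.round(4),"turn",np.degrees(-dy).round(1),"cur",np.degrees(cur).round(1))
E
python3 - <<'E'
from h import *
p,R,o=tool();print(p,R.round(3))
rel([BOX[0],BOX[1],200],BOX[2]+np.pi/2,"cap")
rel([ST[0],ST[1],150],ST[2]+np.pi/2,"st")
E
```

```text
[141.76712335 608.68789434 231.28320163] [[ 0.227  0.    -0.974]
 [ 0.974 -0.     0.227]
 [-0.    -1.    -0.   ]]
cap shift [-0.625   0.0313 -0.5638] turn -4.9 cur 76.9
st shift [-0.1937  0.0813 -0.3794] turn 3.5 cur 76.9
```

Emit:
send_rows([
  [0.0854,-0.028,0,-0.054,0],
  [0.0854,-0.055,0,-0.108,0],
  [0.0854,-0.083,0,-0.163,0],
  [0.0854,-0.11,0,-0.217,0],
  [0.0854,-0.14,0,-0.27,-1],
  [0.0854,-0.17,0,-0.33,-2],
  [0.0854,-0.2,0,-0.38,-3],
  [0.0854,-0.255,0,-0.405,-4],
  [0.0854,-0.31,0,-0.43,-4.9],
  [0.0854,-0.365,0,-0.453,-4.9],
])

```text
t: 3.15
ee_pos: [500.4, 148.5, 231.4]
orientation: [-1.274, -1.103, 1.103]
wrist_force: [1.6, 0.0, -0.2]
gripper_width: 0.997
```

```bash
python3 - <<'E'
from h import *
p,R,o=tool();print(p,np.round(o["joint_pos"],2),o["t"])
rel([BOX[0],BOX[1],150],BOX[2]+np.pi/2,"cap")
E
```

```text
[500.42124064 148.48412721 231.42416901] [-0.46  0.36  0.07  1.87 -0.03  0.91  1.06] 3.15
cap shift [-0.2666  0.0814 -0.0876] turn -0.0 cur 81.8
```

Emit:
send_rows([
  [0.0854,-0.05,0,-0.016,0],
  [0.0854,-0.1,0,-0.032,0],
  [0.0854,-0.15,0,-0.05,0],
  [0.0854,-0.2,0,-0.066,0],
  [0.0854,-0.24,0.02,-0.08,0],
  [0.0854,-0.267,0.04,-0.088,0],
  [0.0854,-0.267,0.06,-0.088,0],
  [0.0854,-0.267,0.08,-0.088,0],
  [0.0854,-0.267,0.08,-0.088,0],
  [0.0854,-0.267,0.08,-0.088,0],
])

```text
t: 4.4
ee_pos: [549.5, -126.4, 152.1]
orientation: [-1.274, -1.104, 1.103]
wrist_force: [-0.0, 0.0, 0.5]
gripper_width: 0.995
```

```bash
python3 - <<'E'
from h import *
p,R,o=tool();print(p,np.round(o["joint_pos"],2),o["t"])
rel([BOX[0],BOX[1],94],BOX[2]+np.pi/2,"cap")
S={n:manip.snapshot(n) for n in("scene","top")}
A=[]
for n,(u,v) in(("scene",(180,130)),("top",(270,150))):
    A.append(cv2.convertScaleAbs(cv2.resize(S[n]["frame"][v:v+120,u:u+100,::-1],None,fx=4,fy=4,interpolation=cv2.INTER_CUBIC),alpha=1.6))
    print(n,[(round(d["p"],2),d["uv"]) for d in manip.landmark_of("cap_top",n)],proj([[BOX[0],BOX[1],124]],S[n]))
cv2.imwrite("pics/above.png",np.hstack(A))
E
```

```text
[ 549.49606214 -126.41902832  152.05659815] [ 0.02  0.53  0.13  1.84 -0.1   0.77  1.64] 4.4
cap shift [-0.0015  0.0581  0.0002] turn -0.0 cur 81.8
scene [(0.74, [235.6, 189.8])] [[236.02475245 187.97700986]]
top [] [[321.37184027 201.3187783 ]]
```

View pics/above.png

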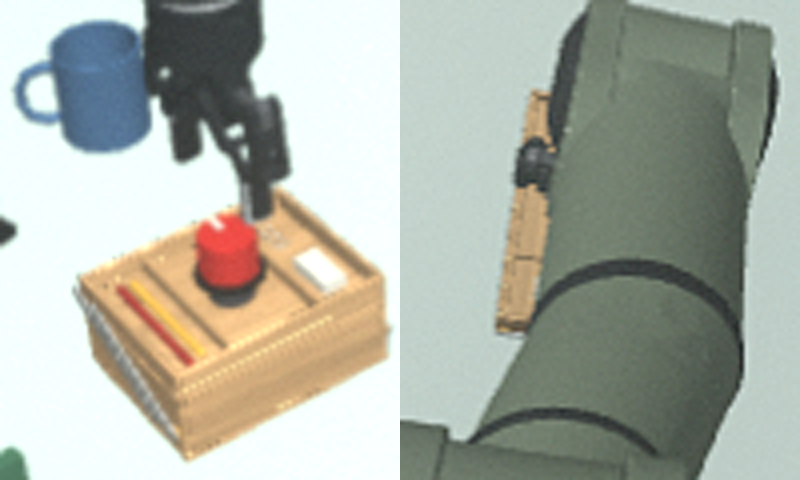

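Emit:
send_rows([
  [0.0854,-0.001,0.015,0,0],
  [0.0854,-0.001,0.03,0,0],
  [0.0854,-0.001,0.045,0,0],
  [0.0854,-0.001,0.057,0,0],
  [0.0854,-0.001,0.058,0,0],
  [0.0,-0.001,0.058,0,0],
  [0.0,-0.001,0.058,0,0],
  [0.0,-0.001,0.058,0,0],
  [0.0,-0.001,0.058,0,0],
  [0.0,-0.001,0.058,0,0],
])

```text
t: 5.85
ee_pos: [549.2, -128.4, 94.3]
orientation: [-1.276, -1.103, 1.102]
wrist_force: [-3.5, -6.0, 10.2]
gripper_width: 0.499
```

```bash
python3 - <<'E'
from h import *
p,R,o=tool();print(p,R.round(3),np.round(o["joint_pos"],2),o["t"],o["wrist_force"],o["moment"])
yb=np.array([-np.sin(BOX[2]),np.cos(BOX[2]),0])
for k in range(1,21):
    t=2.27*k/20
    y=100-110*np.cos(.435+t);z=110*np.sin(.435+t)-46.5
    print(k,(R.T@(yb*(y-.2)+[0,0,z])/1000).round(4))
E
```

```text
[ 549.23093445 -128.44990721   94.27816371] [[ 0.144  0.001 -0.99 ]
 [ 0.99  -0.001  0.144]
 [-0.001 -1.    -0.001]] [ 0.04  0.61  0.12  1.88 -0.11  0.65  1.65] 5.85 [-3.53490715 -6.00098443 10.16255681] [-1.08166528  0.69526917 -0.00854267]
1 [ 0.0059 -0.0109 -0.    ]
2 [ 0.013  -0.0211 -0.    ]
3 [ 0.0212 -0.0305 -0.    ]
4 [ 0.0304 -0.0389 -0.    ]
5 [ 0.0406 -0.0462 -0.    ]
6 [ 0.0514 -0.0524 -0.    ]
7 [ 0.0629 -0.0572 -0.    ]
8 [ 0.0749 -0.0607  0.    ]
9 [ 0.0872 -0.0629  0.    ]
10 [ 0.0997 -0.0636  0.    ]
11 [ 0.1121 -0.0629  0.    ]
12 [ 1.244e-01 -6.080e-02  1.000e-04]
13 [ 1.364e-01 -5.730e-02  1.000e-04]
14 [ 1.479e-01 -5.250e-02  1.000e-04]
15 [ 1.588e-01 -4.650e-02  1.000e-04]
16 [ 1.689e-01 -3.920e-02  1.000e-04]
17 [ 0.1782 -0.0308  0.0002]
18 [ 0.1864 -0.0214  0.0002]
19 [ 0.1936 -0.0112  0.0002]
20 [ 0.1995 -0.0002  0.0002]
```

Emit:
send_rows([
  [0,0.006,-0.011,0,0],
  [0,0.013,-0.021,0,0],
  [0,0.021,-0.0305,0,0],
  [0,0.0304,-0.039,0,0],
  [0,0.0406,-0.0462,0,0],
  [0,0.0514,-0.0524,0,0],
  [0,0.063,-0.0572,0,0],
  [0,0.075,-0.0607,0,0],
  [0,0.0872,-0.063,0,0],
  [0,0.0997,-0.0636,0,0],
])

```text
t: 7.1
ee_pos: [563.7, -29.2, 158.1]
orientation: [-1.276, -1.103, 1.102]
wrist_force: [-2.9, -3.1, 11.2]
gripper_width: 0.501
```

Emit:
send_rows([
  [0,0.0124,0.0007,0,0],
  [0,0.0247,0.0028,0,0],
  [0,0.0367,0.0063,0,0],
  [0,0.0482,0.0111,0,0],
  [0,0.059,0.0171,0,0],
  [0,0.0692,0.0244,0,0],
  [0,0.0785,0.0328,0,0],
  [0,0.0867,0.0422,0,0],
  [0,0.094,0.0524,0,0],
  [0,0.0998,0.0634,0,0],
])

```text
t: 8.35
ee_pos: [577.8, 70.1, 92.8]
orientation: [-1.274, -1.103, 1.103]
wrist_force: [-0.9, -16.5, 46.8]
gripper_width: 0.493
```

Emit:
send_rows([
  [0.0854,0,0,0,0],
  [0.0854,0,0,0,0],
  [0.0854,0,0,0,0],
  [0.0854,0,-0.015,0,0],
  [0.0854,0,-0.035,0,0],
  [0.0854,0,-0.06,0,0],
  [0.0854,0.03,-0.09,0,0],
  [0.0854,0.085,-0.1,0.02,0],
  [0.0854,0.14,-0.1,0.04,0],
  [0.0854,0.2,-0.1,0.06,0],
])

```text
t: 9.6
ee_pos: [546.5, 277.4, 195.1]
orientation: [-1.274, -1.104, 1.101]
wrist_force: [0.8, 0.8, -0.0]
gripper_width: 1.003
```

```bash
python3 - <<'E'
from h import *
p,R,o=tool();print(p,np.round(o["joint_pos"],2),o["t"])
rel([ST[0],ST[1],120],ST[2]+np.pi/2,"st")
S={n:manip.snapshot(n) for n in("scene","top")}
A=[]
for n,(u,v) in(("scene",(200,120)),("top",(140,120))):
    A.append(cv2.convertScaleAbs(cv2.resize(S[n]["frame"][v:v+200,u:u+230,::-1],None,fx=1.7,fy=1.7,interpolation=cv2.INTER_CUBIC),alpha=1.6))
    print(n,[(round(d["p"],2),d["uv"]) for d in manip.landmark_of("cap_top",n)],proj([[577.6,70.1,124]],S[n]))
cv2.imwrite("pics/open.png",np.hstack(A))
E
```

```text
[546.48378    277.37790316 195.11548292] [-0.66  0.54  0.13  1.68 -0.08  0.92  0.93] 9.6
st shift [0.0446 0.075  0.0866] turn 8.4 cur 81.7
scene [(0.76, [277.0, 227.1]), (0.39, [275.3, 222.5]), (0.28, [328.1, 341.8])] [[277.75443836 225.82520344]]
top [(0.73, [252.8, 187.0])] [[255.10999367 191.38993603]]
```

View pics/open.png

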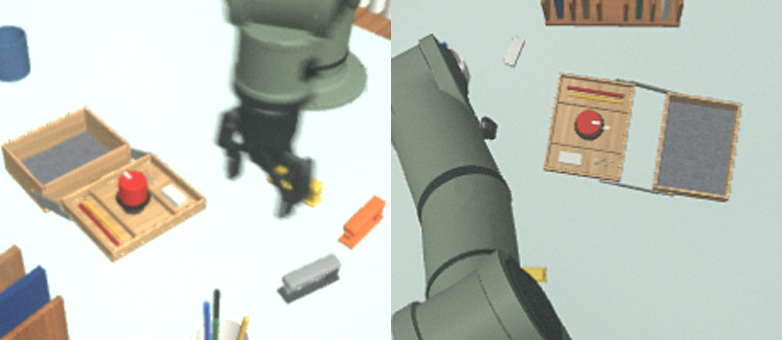

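Emit:
send_rows([
  [0.0854,0.022,0,0.043,4],
  [0.0854,0.0446,0.02,0.0866,8.4],
  [0.0854,0.0446,0.06,0.0866,8.4],
  [0.0854,0.0446,0.1,0.0866,8.4],
  [0.0854,0.0446,0.14,0.0866,8.4],
  [0.0854,0.0446,0.165,0.0866,8.4],
  [0.0854,0.0446,0.18,0.0866,8.4],
  [0.0854,0.0446,0.183,0.0866,8.4],
  [0.0854,0.0446,0.183,0.0866,8.4],
  [0.0854,0.0446,0.183,0.0866,8.4],
])

```text
t: 11.05
ee_pos: [467.9, 332.6, 11.4]
orientation: [-1.333, -0.994, 0.992]
wrist_force: [-1.0, 0.6, -0.3]
gripper_width: 1.001
```

```bash
python3 - <<'E'
from h import *
p,R,o=tool();print(p,np.round(o["joint_pos"],2),o["t"])
rel([ST[0],ST[1],11],ST[2]+np.pi/2,"st")
S={n:manip.snapshot(n) for n in("scene","top")}
A=[]
for n,(u,v) in(("scene",(340,210)),("top",(130,180))):
    A.append(cv2.convertScaleAbs(cv2.resize(S[n]["frame"][v:v+110,u:u+90,::-1],None,fx=4,fy=4,interpolation=cv2.INTER_CUBIC),alpha=1.6))
cv2.imwrite("pics/st1.png",np.hstack(A))
E
```

```text
[467.89806091 332.63723953  11.44213246] [-0.79  0.76  0.1   1.87 -0.14  0.51  0.68] 11.05
st shift [0.0011 0.0004 0.001 ] turn 0.0 cur 73.4
```

View pics/st1.png

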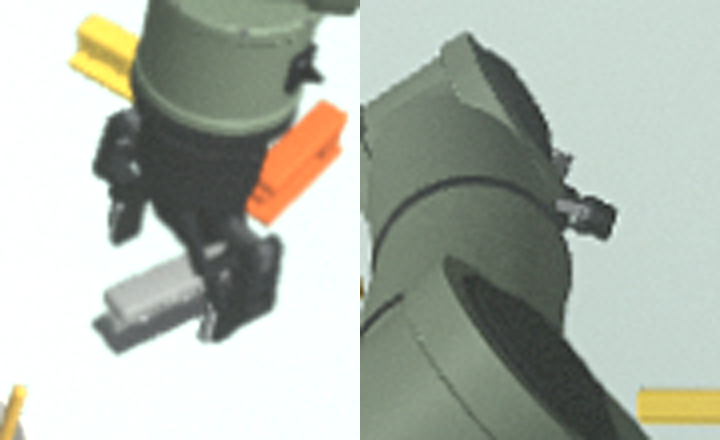

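Emit:
send_rows([
  [0,0.0,0,0,0],
  [0,0,0,0,0],
  [0,0,0,0,0],
  [0,0,0,0,0],
  [0,0,0,0,0],
  [0,0,-0.005,0,0],
  [0,0,-0.01,0,0],
  [0,0,-0.02,0,0],
  [0,0,-0.03,0,0],
  [0,0,-0.03,0,0],
])

```text
t: 12.4
ee_pos: [467.9, 332.7, 41.5]
orientation: [-1.332, -0.994, 0.992]
wrist_force: [0.5, -0.2, -2.5]
gripper_width: 0.277
```

```bash
python3 - <<'E'
from h import *
p,R,o=tool();print(p,np.round(o["joint_pos"],2),o["t"],o["gripper_width"],o["wrist_force"])
S={n:manip.snapshot(n) for n in("scene","top")}
A=[]
for n,(u,v) in(("scene",(340,210)),("top",(130,180))):
    A.append(cv2.convertScaleAbs(cv2.resize(S[n]["frame"][v:v+110,u:u+90,::-1],None,fx=4,fy=4,interpolation=cv2.INTER_CUBIC),alpha=1.6))
cv2.imwrite("pics/st2.png",np.hstack(A))
E
```

```text
[467.88341901 332.73563284  41.54139017] [-0.8   0.71  0.11  1.87 -0.14  0.57  0.68] 12.4 0.27710732268583255 [ 0.52997444 -0.17737967 -2.47488835]
```

View pics/st2.png

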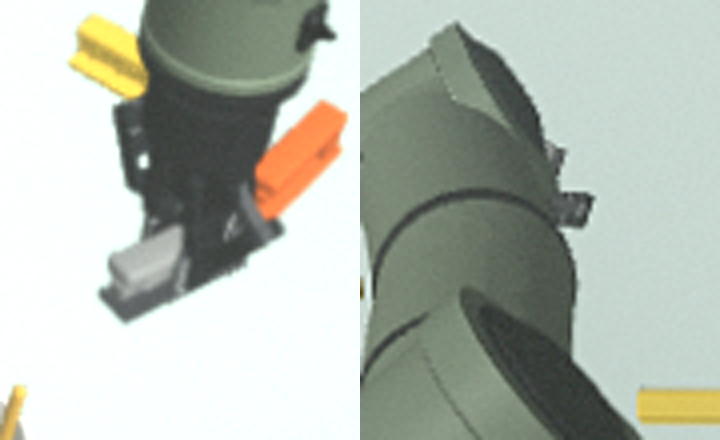

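```bash
python3 - <<'E'
from h import *
for z in(190,18):rel([BOX[0],BOX[1],z],BOX[2]+np.pi/2,"place")
E
```

```text
place shift [-0.4178 -0.1494 -0.2098] turn -8.4 cur 73.4
place shift [-0.4178  0.0226 -0.2098] turn -8.4 cur 73.4
```

Emit:
send_rows([
  [0,0,-0.04,0,0],
  [0,0,-0.085,0,0],
  [0,-0.005,-0.13,-0.002,0],
  [0,-0.03,-0.15,-0.015,-1],
  [0,-0.065,-0.15,-0.033,-2],
  [0,-0.105,-0.15,-0.053,-3],
  [0,-0.145,-0.15,-0.073,-4],
  [0,-0.19,-0.15,-0.095,-5],
  [0,-0.235,-0.15,-0.118,-6],
  [0,-0.28,-0.15,-0.141,-7],
])

```text
t: 13.75
ee_pos: [522.5, 22.2, 190.3]
orientation: [-1.283, -1.085, 1.086]
wrist_force: [0.2, -0.3, -2.2]
gripper_width: 0.273
```

Emit:
send_rows([
  [0,-0.04,0,-0.02,-0.5],
  [0,-0.08,0,-0.04,-1.0],
  [0,-0.11,0,-0.055,-1.4],
  [0,-0.13,0,-0.065,-1.4],
  [0,-0.13,0,-0.065,-1.4],
  [0,-0.13,0,-0.065,-1.4],
  [0,-0.13,0,-0.065,-1.4],
  [0,-0.13,0,-0.065,-1.4],
  [0,-0.13,0,-0.065,-1.4],
  [0,-0.13,0,-0.065,-1.4],
])

```text
t: 15.0
ee_pos: [564.9, -115.2, 190.5]
orientation: [-1.274, -1.103, 1.103]
wrist_force: [0.2, -0.7, -1.5]
gripper_width: 0.27
```

```bash
python3 - <<'E'
from h import *
p,R,o=tool();print(p,np.round(o["joint_pos"],2),o["t"],o["gripper_width"],o["wrist_force"])
rel([BOX[0],BOX[1],18],BOX[2]+np.pi/2,"place")
S={n:manip.snapshot(n) for n in("scene","top")}
A=[]
for n,(u,v) in(("scene",(180,120)),("top",(230,140))):
    A.append(cv2.convertScaleAbs(cv2.resize(S[n]["frame"][v:v+130,u:u+130,::-1],None,fx=3,fy=3,interpolation=cv2.INTER_CUBIC),alpha=1.6))
cv2.imwrite("pics/st3.png",np.hstack(A))
E
```

```text
[ 564.91961032 -115.16526899  190.54553823] [-0.04  0.5   0.19  1.78 -0.12  0.87  1.63] 15.0 0.2699973018918395 [ 0.20764993 -0.67452472 -1.50741336]
place shift [-0.0149  0.1725  0.0139] turn -0.0 cur 81.8
```

View pics/st3.png

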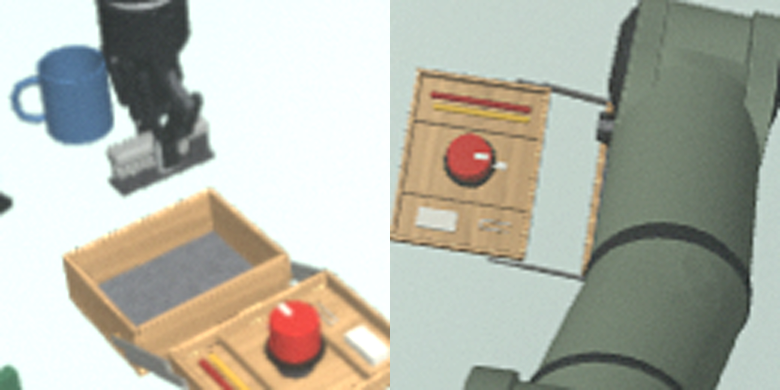

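Emit:
send_rows([
  [0,-0.008,0.0,0.007,0],
  [0,-0.015,0.01,0.014,0],
  [0,-0.015,0.04,0.014,0],
  [0,-0.015,0.07,0.014,0],
  [0,-0.015,0.1,0.014,0],
  [0,-0.015,0.125,0.014,0],
  [0,-0.015,0.145,0.014,0],
  [0,-0.015,0.155,0.014,0],
  [0,-0.015,0.162,0.014,0],
  [0,-0.015,0.166,0.014,0],
])

```text
t: 16.35
ee_pos: [548.9, -128.3, 24.5]
orientation: [-1.274, -1.103, 1.103]
wrist_force: [-0.1, 0.4, -1.6]
gripper_width: 0.274
```

Emit:
send_rows([
  [0,0,0.002,0,0],
  [0,0,0.004,0,0],
  [0,0,0.006,0,0],
  [0,0,0.007,0,0],
  [0,0,0.007,0,0],
  [0,0,0.007,0,0],
  [0,0,0.007,0,0],
  [0,0,0.007,0,0],
  [0,0,0.007,0,0],
  [0,0,0.007,0,0],
])

```text
t: 17.6
ee_pos: [548.9, -128.1, 17.5]
orientation: [-1.274, -1.103, 1.103]
wrist_force: [0.1, 0.7, -1.2]
gripper_width: 0.269
```

Emit:
send_rows([
  [0,0,0.0005,0,0],
  [0,0,0.001,0,0],
  [0,0,0.0015,0,0],
  [0,0,0.002,0,0],
  [0,0,0.002,0,0],
  [0,0,0.002,0,0],
  [0,0,0.002,0,0],
  [0,0,0.002,0,0],
  [0,0,0.002,0,0],
  [0,0,0.002,0,0],
])

```text
t: 18.85
ee_pos: [549.0, -128.0, 16.4]
orientation: [-1.274, -1.103, 1.103]
wrist_force: [-5.9, 2.4, 20.3]
gripper_width: 0.275
```

Emit:
send_rows([
  [0,0,-0.001,0,0],
  [0.05,0,-0.001,0,0],
  [0.05,0,-0.001,0,0],
  [0.05,0,-0.001,0,0],
  [0.05,0,-0.01,0,0],
  [0.05,0,-0.03,0,0],
  [0.05,0,-0.07,0,0],
  [0.05,0,-0.12,0,0],
  [0.05,0.04,-0.16,0,0],
  [0.0854,0.1,-0.16,0,0],
])

```text
t: 20.1
ee_pos: [564.7, -29.6, 179.3]
orientation: [-1.279, -1.105, 1.097]
wrist_force: [1.6, 1.4, 0.0]
gripper_width: 0.779
```

```bash
python3 - <<'E'
from h import *
p,R,o=tool();print(p,np.round(o["joint_pos"],2),o["t"],o["gripper_width"],o["wrist_force"])
rel([577.6,70.1,150],BOX[2]+np.pi/2,"cap")
S={n:manip.snapshot(n) for n in("scene","top")}
A=[]
for n,(u,v) in(("scene",(180,120)),("top",(230,140))):
    A.append(cv2.convertScaleAbs(cv2.resize(S[n]["frame"][v:v+130,u:u+130,::-1],None,fx=3,fy=3,interpolation=cv2.INTER_CUBIC),alpha=1.6))
cv2.imwrite("pics/st4.png",np.hstack(A))
E
```

```text
[564.71674605 -29.64476055 179.32768248] [-0.19  0.49  0.19  1.82 -0.12  0.83  1.48] 20.1 0.7785021431707398 [1.58787053 1.36926288 0.01652235]
cap shift [0.1005 0.0294 0.002 ] turn -0.2 cur 81.6
```

View pics/st4.png

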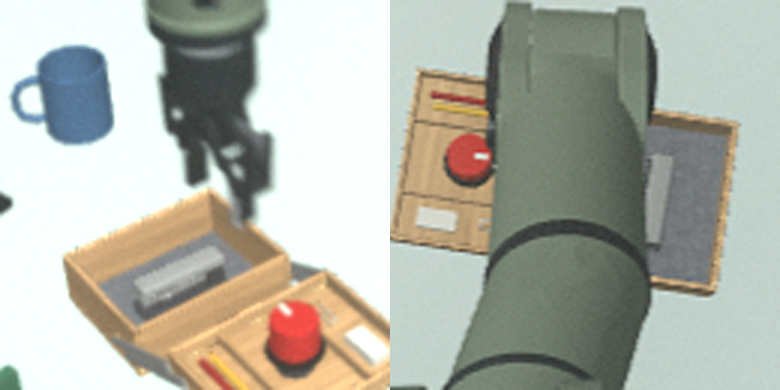

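Emit:
send_rows([
  [0.0854,0.05,0,0,0],
  [0.0854,0.1,0.0,0,0],
  [0.0854,0.1,0.02,0,0],
  [0.0854,0.1,0.05,0,0],
  [0.0854,0.1,0.075,0,0],
  [0.0854,0.1,0.082,0,0],
  [0.0854,0.1,0.0825,0,0],
  [0,0.1,0.0825,0,0],
  [0,0.1,0.0825,0,0],
  [0,0.1,0.0825,0,0],
])

```text
t: 21.45
ee_pos: [577.9, 69.3, 93.9]
orientation: [-1.275, -1.103, 1.102]
wrist_force: [-2.8, -2.2, 12.5]
gripper_width: 0.496
```

Emit:
send_rows([
  [0,0,0,0,0],
  [0,0,0,0,0],
  [0,0,0,0,0],
  [0,0,0,0,0],
  [0,0,0,0,0],
  [0,0,0,0,0],
  [0,0,0,0,0],
  [0,0,0,0,0],
  [0,0,0,0,0],
  [0,0,0,0,0],
])

```text
t: 22.7
ee_pos: [577.9, 69.4, 93.9]
orientation: [-1.275, -1.103, 1.102]
wrist_force: [-2.9, -2.8, 11.9]
gripper_width: 0.499
```

```bash
python3 - <<'E'
from h import *
p,R,o=tool();print(p,np.round(o["joint_pos"],2),o["t"],o["gripper_width"],o["wrist_force"],o["moment"])
S={n:manip.snapshot(n) for n in("scene",)}
A=[]
for n,(u,v) in(("scene",(180,120)),):
    A.append(cv2.convertScaleAbs(cv2.resize(S[n]["frame"][v:v+130,u:u+130,::-1],None,fx=4,fy=4,interpolation=cv2.INTER_CUBIC),alpha=1.6))
cv2.imwrite("pics/st5.png",np.hstack(A))
E
```

```text
[577.86470292  69.3559736   93.92419978] [-0.33  0.64  0.15  1.83 -0.14  0.68  1.33] 22.7 0.4993433136487242 [-2.9393777  -2.75283293 11.85178914] [-0.58514422  0.59555803 -0.02561028]
```

View pics/st5.png

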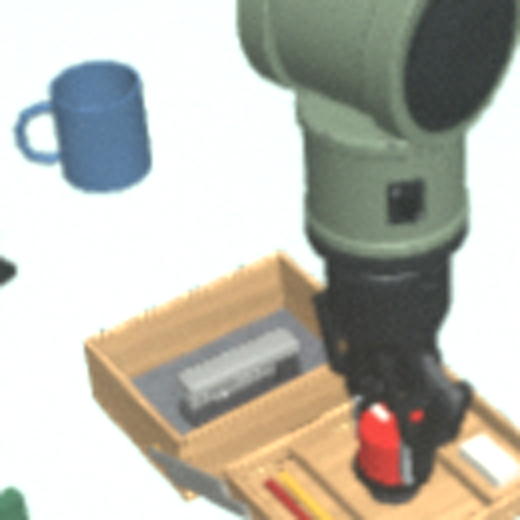

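Emit:
send_rows([
  [0,-0.006,-0.011,0,0],
  [0,-0.013,-0.021,0,0],
  [0,-0.021,-0.0305,0,0],
  [0,-0.0304,-0.039,0,0],
  [0,-0.0406,-0.0462,0,0],
  [0,-0.0514,-0.0524,0,0],
  [0,-0.063,-0.0572,0,0],
  [0,-0.075,-0.0607,0,0],
  [0,-0.0872,-0.063,0,0],
  [0,-0.0997,-0.0636,0,0],
])

```text
t: 24.0
ee_pos: [563.4, -29.4, 157.8]
orientation: [-1.274, -1.104, 1.102]
wrist_force: [-0.2, 3.8, 8.9]
gripper_width: 0.497
```

Emit:
send_rows([
  [0,-0.0124,0.0007,0,0],
  [0,-0.0247,0.0028,0,0],
  [0,-0.0367,0.0063,0,0],
  [0,-0.0482,0.0111,0,0],
  [0,-0.059,0.0171,0,0],
  [0,-0.0692,0.0244,0,0],
  [0,-0.0785,0.0328,0,0],
  [0,-0.0867,0.0422,0,0],
  [0,-0.0938,0.0524,0,0],
  [0,-0.0996,0.063,0,0],
])

```text
t: 25.25
ee_pos: [548.8, -129.0, 93.3]
orientation: [-1.275, -1.102, 1.103]
wrist_force: [0.4, 5.2, 23.6]
gripper_width: 0.494
```

Emit:
send_rows([
  [0,0,0,0,0],
  [0,0,0,0,0],
  [0,0,0,0,0],
  [0,0,0,0,0],
  [0,0,0,0,0],
  [0,0,0,0,0],
  [0,0,0,0,0],
  [0,0,0,0,0],
  [0,0,0,0,0],
  [0,0,0,0,0],
])

```text
t: 26.5
ee_pos: [549.0, -128.5, 94.0]
orientation: [-1.275, -1.102, 1.103]
wrist_force: [-1.0, -4.0, 10.2]
gripper_width: 0.496
```

```bash
python3 - <<'E'
from h import *
p,R,o=tool();print(p,np.round(o["joint_pos"],2),o["t"],o["gripper_width"],o["wrist_force"],o["moment"])
S={n:manip.snapshot(n) for n in("scene",)}
A=[]
for n,(u,v) in(("scene",(180,120)),):
    A.append(cv2.convertScaleAbs(cv2.resize(S[n]["frame"][v:v+130,u:u+130,::-1],None,fx=4,fy=4,interpolation=cv2.INTER_CUBIC),alpha=1.6))
cv2.imwrite("pics/st6.png",np.hstack(A))
E
```

```text
[ 548.96201314 -128.54202317   93.98694726] [ 0.02  0.62  0.15  1.88 -0.14  0.65  1.68] 26.5 0.49585421061388235 [-0.96349611 -4.03069805 10.21854145] [-9.38437775e-01  2.92823102e-01 -1.78719184e-04]
```

View pics/st6.png

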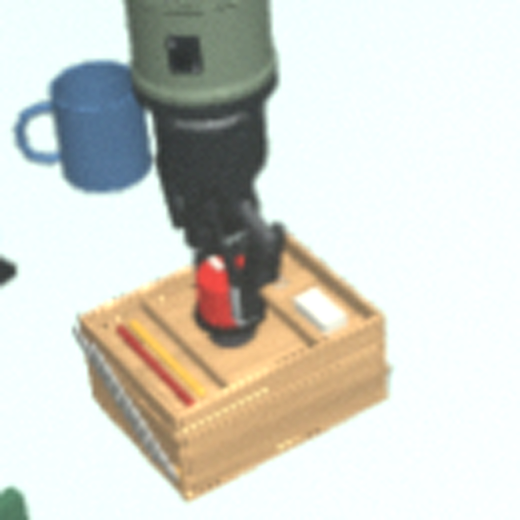

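Emit:
send_rows([
  [0,0,0,0,8],
  [0,0,0,0,17],
  [0,0,0,0,26],
  [0,0,0,0,35],
  [0,0,0,0,44],
  [0,0,0,0,53],
  [0,0,0,0,62],
  [0,0,0,0,71],
  [0,0,0,0,80],
  [0,0,0,0,90],
])

```text
t: 27.8
ee_pos: [549.1, -128.6, 94.0]
orientation: [-1.568, 0.117, -0.118]
wrist_force: [-1.4, -3.7, 8.9]
gripper_width: 0.495
```

```bash
cat >ck.py <<'E'
from h import *
import sys
p,R,o=tool();print(p.round(1),np.degrees(np.arctan2(R[1,0],R[0,0])).round(1),np.round(o["joint_pos"],2),o["t"],np.round(o["wrist_force"],1),np.round(o["moment"],3), "Mz at tcp?", round(o["moment"][2],3))
E
python3 ck.py
```

```text
[ 549.1 -128.6   94. ] -8.6 [-0.27  0.7   0.58  1.9  -0.57  0.72  0.49] 27.8 [-1.4 -3.7  8.9] [-0.945  0.388  0.116] Mz at tcp? 0.116
```

Emit:
send_rows([
  [0,0,0,0,4],
  [0,0,0,0,8],
  [0,0,0,0,12],
  [0,0,0,0,16],
  [0,0,0,0,19],
  [0,0,0,0,20],
  [0,0,0,0,20],
  [0,0,0,0,20],
  [0,0,0,0,20],
  [0,0,0,0,20],
])

```text
t: 29.05
ee_pos: [549.1, -128.6, 94.0]
orientation: [-1.537, 0.386, -0.387]
wrist_force: [-1.1, -4.2, 8.6]
gripper_width: 0.497
```

```bash
python3 ck.py
```

```text
[ 549.1 -128.6   94. ] -28.2 [-0.33  0.73  0.67  1.9  -0.66  0.75  0.23] 29.05 [-1.1 -4.2  8.6] [-0.965  0.169  0.053] Mz at tcp? 0.053
```

Emit:
send_rows([
  [0,0,0,0,2],
  [0,0,0,0,4],
  [0,0,0,0,6],
  [0,0,0,0,8],
  [0,0,0,0,10],
  [0,0,0,0,12],
  [0,0,0,0,14],
  [0,0,0,0,15],
  [0,0,0,0,15],
  [0,0,0,0,15],
])

```text
t: 30.3
ee_pos: [549.1, -128.6, 94.0]
orientation: [-1.49, 0.589, -0.591]
wrist_force: [-1.1, -3.8, 8.8]
gripper_width: 0.496
```

```bash
python3 ck.py
```

```text
[ 549.1 -128.6   94. ] -43.2 [-0.37  0.76  0.74  1.9  -0.72  0.77  0.02] 30.3 [-1.1 -3.8  8.8] [-0.972  0.159  0.056] Mz at tcp? 0.056
```

Emit:
send_rows([
  [0,0,0,0,2],
  [0,0,0,0,4],
  [0,0,0,0,6],
  [0,0,0,0,8],
  [0,0,0,0,10],
  [0,0,0,0,12],
  [0,0,0,0,14],
  [0,0,0,0,15],
  [0,0,0,0,15],
  [0,0,0,0,15],
])

```text
t: 31.55
ee_pos: [549.0, -128.7, 94.0]
orientation: [-1.422, 0.791, -0.793]
wrist_force: [-1.1, -3.6, 8.7]
gripper_width: 0.498
```

```bash
python3 ck.py
```

```text
[ 549.  -128.7   94. ] -58.3 [-0.4   0.79  0.8   1.9  -0.79  0.8  -0.18] 31.55 [-1.1 -3.6  8.7] [-0.982  0.159  0.071] Mz at tcp? 0.071
```

Emit:
send_rows([
  [0,0,0,0,2],
  [0,0,0,0,4],
  [0,0,0,0,6],
  [0,0,0,0,8],
  [0,0,0,0,10],
  [0,0,0,0,12],
  [0,0,0,0,14],
  [0,0,0,0,15],
  [0,0,0,0,15],
  [0,0,0,0,15],
])

```text
t: 32.8
ee_pos: [549.1, -128.7, 94.0]
orientation: [-1.334, 0.99, -0.992]
wrist_force: [-0.3, -3.2, 8.6]
gripper_width: 0.494
```

```bash
python3 ck.py
```

```text
[ 549.1 -128.7   94. ] -73.2 [-0.44  0.82  0.87  1.9  -0.85  0.84 -0.39] 32.8 [-0.3 -3.2  8.6] [-1.07   0.223  0.202] Mz at tcp? 0.202
```

Emit:
send_rows([
  [0,0,0,0,2],
  [0,0,0,0,4],
  [0,0,0,0,6],
  [0,0,0,0,8],
  [0,0,0,0,10],
  [0,0,0,0,12],
  [0,0,0,0,14],
  [0,0,0,0,15],
  [0,0,0,0,15],
  [0,0,0,0,15],
])

```text
t: 34.05
ee_pos: [549.0, -128.7, 94.0]
orientation: [-1.224, 1.185, -1.188]
wrist_force: [-1.0, -4.2, 9.5]
gripper_width: 0.497
```

```bash
python3 ck.py
```

```text
[ 549.  -128.7   94. ] -88.2 [-0.47  0.85  0.93  1.9  -0.9   0.87 -0.6 ] 34.05 [-1.  -4.2  9.5] [-1.044  0.231  0.295] Mz at tcp? 0.295
```

Emit:
send_rows([
  [0,0,0,0,2],
  [0,0,0,0,4],
  [0,0,0,0,6],
  [0,0,0,0,8],
  [0,0,0,0,10],
  [0,0,0,0,12],
  [0,0,0,0,14],
  [0,0,0,0,15],
  [0,0,0,0,15],
  [0,0,0,0,15],
])

```text
t: 35.3
ee_pos: [549.0, -128.7, 94.0]
orientation: [-1.091, 1.376, -1.379]
wrist_force: [-1.0, -5.2, 9.9]
gripper_width: 0.501
```

```bash
python3 ck.py
```

```text
[ 549.  -128.7   94. ] -103.2 [-0.5   0.89  0.99  1.91 -0.96  0.91 -0.82] 35.3 [-1.  -5.2  9.9] [-1.031  0.259  0.331] Mz at tcp? 0.331
```

Emit:
send_rows([
  [0,0,0,0,3],
  [0,0,0,0,6],
  [0,0,0,0,9],
  [0,0,0,0,12],
  [0,0,0,0,15],
  [0,0,0,0,18],
  [0,0,0,0,21],
  [0,0,0,0,23],
  [0,0,0,0,23],
  [0,0,0,0,23],
])

```text
t: 36.55
ee_pos: [548.9, -128.7, 94.0]
orientation: [-0.841, 1.657, -1.659]
wrist_force: [-1.7, -4.7, 10.3]
gripper_width: 0.497
```

```bash
python3 ck.py
```

```text
[ 548.9 -128.7   94. ] -126.2 [-0.53  0.95  1.07  1.91 -1.03  0.98 -1.16] 36.55 [-1.7 -4.7 10.3] [-1.048  0.332  0.318] Mz at tcp? 0.318
```

Emit:
send_rows([
  [0.0854,0,0,0,0],
  [0.0854,0,0,0,0],
  [0.0854,0,0,0,0],
  [0.0854,0,-0.015,0,0],
  [0.0854,0,-0.04,0,0],
  [0.0854,0,-0.08,0,0],
  [0.0854,-0.03,-0.12,-0.02,0],
  [0.0854,-0.07,-0.13,-0.05,0],
  [0.0854,-0.11,-0.13,-0.08,0],
  [0.0854,-0.15,-0.13,-0.11,0],
])

```text
t: 37.8
ee_pos: [548.7, 60.2, 224.7]
orientation: [-0.84, 1.658, -1.657]
wrist_force: [0.4, -0.2, -0.3]
gripper_width: 1.001
```

Emit:
send_rows([
  [0.0854,-0.04,0,-0.03,0],
  [0.0854,-0.08,0,-0.06,0],
  [0.0854,-0.12,0,-0.09,0],
  [0.0854,-0.12,0,-0.09,0],
  [0.0854,-0.12,0,-0.09,0],
  [0.0854,-0.12,0,-0.09,0],
  [0.0854,-0.12,0,-0.09,0],
  [0.0854,-0.12,0,-0.09,0],
  [0.0854,-0.12,0,-0.09,0],
  [0.0854,-0.12,0,-0.09,0],
])

```text
t: 39.05
ee_pos: [547.1, 208.5, 223.6]
orientation: [-0.841, 1.658, -1.658]
wrist_force: [0.2, -0.1, -0.2]
gripper_width: 0.998
```

```bash
python3 ck.py; python3 - <<'E'
from h import *
S={n:manip.snapshot(n) for n in("scene","top")}
A=[]
for n,(u,v) in(("scene",(200,150)),("top",(280,160))):
    A.append(cv2.convertScaleAbs(cv2.resize(S[n]["frame"][v:v+80,u:u+80,::-1],None,fx=5,fy=5,interpolation=cv2.INTER_CUBIC),alpha=1.6))
    cv2.imwrite(f"pics/full_{n}.png",S[n]["frame"][:,:,::-1])
    for q in("cap_top","cap_mark","collar_tab"): print(n,q,[(round(d["p"],2),d["uv"]) for d in manip.landmark_of(q,n)])
    for a in (0,): print(proj([[*BOX[:2],124],[*BOX[:2],87.75]],S[n]))
cv2.imwrite("pics/cap.png",np.hstack(A))
E
```

```text
[547.1 208.5 223.6] -126.2 [-1.19  0.9   1.32  1.75 -0.92  1.26 -1.83] 39.05 [ 0.2 -0.1 -0.2] [ 0.011  0.031 -0.046] Mz at tcp? -0.046
scene cap_top [(0.54, [231.3, 190.2])]
scene cap_mark [(0.71, [239.2, 190.4])]
scene collar_tab [(0.87, [246.3, 200.3])]
[[236.02475245 187.97700986]
 [237.10582662 197.66791454]]
top cap_top [(0.58, [319.6, 201.1])]
top cap_mark [(0.56, [314.5, 200.8])]
top collar_tab [(0.83, [311.1, 212.2])]
[[321.37184027 201.3187783 ]
 [320.29218445 203.36861163]]
```

View pics/cap.png

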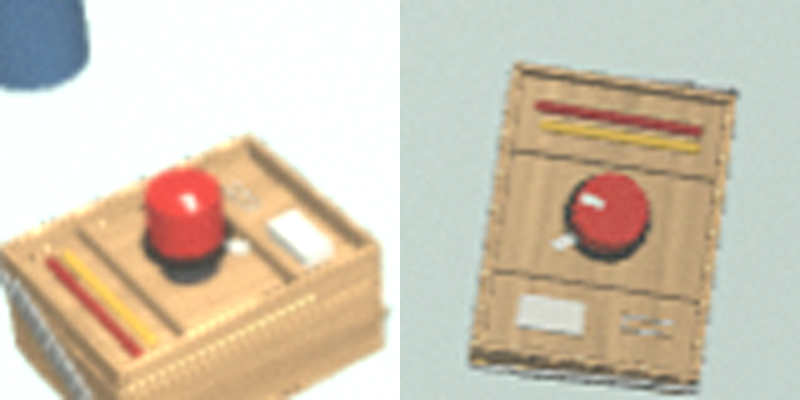

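```bash
python3 - <<'E'
from h import *
import json
S={n:manip.snapshot(n) for n in("scene","top")}
c=BOX[:2]
def ang(uv,n,z):
    d=onz(uv,S[n],z)[:2]-c; return round(np.degrees(np.arctan2(d[1],d[0])),0),np.linalg.norm(d).round(1)
f=lambda p,o:((np.array(p)+.5)/5-.5+np.array(o))
print("initial: tab",ang(((373+.5)/6-.5+270,(270+.5)/6-.5+160),"top",87.75),"bar",ang(((355+.5)/6-.5+270,(255+.5)/6-.5+160),"top",124))
print("top bar",ang(f((182,198),(280,160)),"top",124),"tab",ang(f((156,243),(280,160)),"top",87.75))
print("scene bar",ang(f((191,208),(200,150)),"scene",124),"tab",ang(f((245,249),(200,150)),"scene",87.75))
# fit: draw overlay of hypotheses
for tabdeg in(90,100,110,120): print(tabdeg)
E
python3 - <<'E'
import cv2
a=cv2.imread("pics/full_top.png");b=cv2.imread("pics/full_scene.png")
import numpy as np
A=cv2.resize(a[185:225,300:340],None,fx=10,fy=10,interpolation=cv2.INTER_CUBIC);B=cv2.resize(b[175:215,217:257],None,fx=10,fy=10,interpolation=cv2.INTER_CUBIC)
cv2.imwrite("pics/capz.png",cv2.convertScaleAbs(np.hstack([A,B]),alpha=1.5))
E
```

```text
initial: tab (np.float64(-96.0), np.float64(35.3)) bar (np.float64(-96.0), np.float64(22.2))
top bar (np.float64(69.0), np.float64(17.2)) tab (np.float64(118.0), np.float64(32.8))
scene bar (np.float64(68.0), np.float64(16.2)) tab (np.float64(121.0), np.float64(35.4))
90
100
110
120
```

View pics/capz.png

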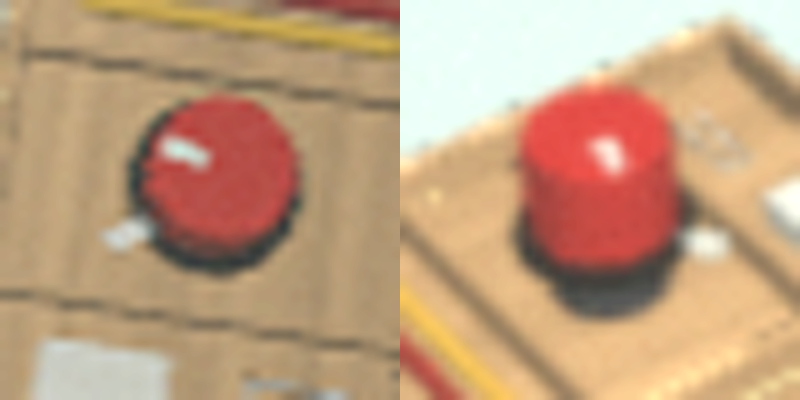

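View pics/full_scene.png

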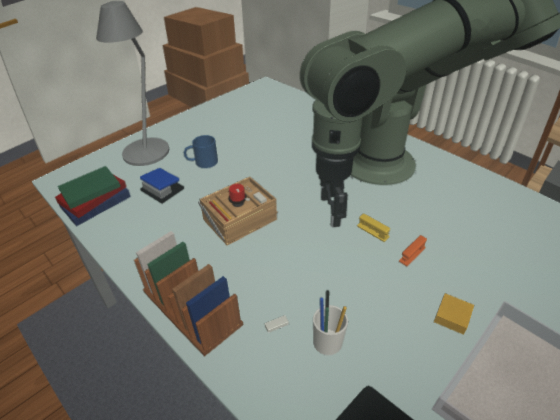

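```bash
python3 - <<'E'
from workcell import manip
print(manip.sign_off(), manip.get_obs()["t"])
E
```

```text
the job is handed in; nothing more can be done
the job is handed in; nothing more can be done
```

The job is handed in at about 39 s of the 72 s allowed. I swung the tray open by the red cap, lowered the steel stapler upright into the compartment, and swung the tray shut. I then turned the cap clockwise until its ratchet slipped, and let go.

**Last checks:**
- **Tray:** it shows shut in both camera pictures.
- **Collar:** the tab went about 145° clockwise (2.5 rad).
- **Ratchet:** the moment on the cap held steady at 0.32–0.33 N m while it slipped. From the pictures, the white bar stands 49–53° ahead of the tab. I expected 48° from the torque readings and how far I had turned the cap.
- **Bystanders:** in the last scene picture they look to be where they started. I compared by eye and did not measure each one.
- **Arm:** the gripper is open and clear, over 300 mm from the cap, with no force at the wrist.

**Not checked:** I couldn't see the stapler once the tray was shut. Before that it stood upright near the middle of the compartment.

No check failed or disagreed with another. Handing in gave no verdict.

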